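# Close the contact grill on the sandwich and start its programme

### The arm

A 7-joint arm with a two-finger parallel gripper is mounted at the origin on the work surface. World frame = base frame: x ahead of the robot, y to its left, z up, the work surface at z = 0. Lengths are in mm, angles in rad, forces in N, time in s.
With the tool pointing down it reaches from about 400 to 875 mm from the base axis. Payload 4.4 kg.
Tool frame: the origin (TCP) lies at the very end of the fingers, on their centre line; the grasp point (between the pads) lies 19 mm behind it; z points along the fingers, y is the line along which they close (so a half turn about z gives the same grasp; the last joint's range is limited). The gripper opens to 85 mm and grips with 20 to 120 N. Pads are 22 mm wide; open, the fingers measure 114 mm over their backs; the gripper's body (76 mm by 85 mm) begins 54 mm behind the grasp point. The pads swing forward as they close: fully open they stand 13 mm farther back than shut.
Start: joints at [1.061, 0.628, 0.038, 1.517, -0.027, 0.996, -0.02], TCP at [279.123, -587.034, 191.713] pointing down, gripper open.
Joint ranges: [-3.06, 3.06], [-0.37, 2.12], [-1.25, 1.32], [0.18, 2.47], [-1.1, 4.24], [0.23, 1.98], [-2.94, 2.94]. Speed limits (rad/s): [2.57, 2.57, 3.14, 3.14, 3.14, 3.14, 3.14].

### API

Orientations are given as [roll, pitch, yaw] about the fixed x, y, z axes, in that order (R = Rz(yaw) Ry(pitch) Rx(roll)).
In Python, from cell import status, get_image, ctrl, models gives the robot as it stands.
- The arm moves only by the shell command python3 -m handwheel 'ROWS' [OPENING]. ROWS is JSON, a list of rows, each an object with "delta_pos": the shift along the world's x, y, z in cm, a list of three; "yaw": the turn about the world's z in rad. A call has 1 to 10 rows; each row shifts and turns the commanded pose from where the row before left it; what a row does not reach is not made up. A row lasts 1/12 s, in which the tool goes at most 41.7 mm and 7.16 degrees, less where a joint would pass 70% of its speed; a pose out of reach is approached as far as the arm can. A call is refused whole if a number of a shift passes 4.17 or a number of a turn 0.125, either way. A call with a gripper value outside its range is refused whole. OPENING is the opening, from -1 (shut) to 1 (fully open), set as the call begins (- or left out, the last holds). The fingers move at their own pace and stop on an object; the grip force is fixed at half the most. Time passes only in rows, so rows that do not move let the fingers close. It gives the time, the measured TCP pose, the force, the opening and the grip force at its end, in the units of the state.
- status.read_state(): the state, without advancing time (a new reading comes with each control period).
- get_image(name): name is "scene" or "top" or "wrist"; returns a dict with "color" (384x512x3 uint8, red, green, blue), "z_map" (384x512 float32, mm along the optical axis (not along the pixel's ray), 0 where there is no reading), "fx", "fy", "cx", "cy" (pixels), "k1" (the pictures are not rectified: a ray, as slopes to the right and down, at radius r is drawn at 1 + k1 r^2 times it, then the intrinsics apply), "position" and "rotation" of the camera in the world; the wrist camera has in their place "hand_eye" (4x4, takes a point from camera to tool coordinates, whose origin is the TCP and whose axes are the flange's). Camera axes: x right, y up, looking along -z (the intrinsics and any distortion apply to the point x, -y, -z); pixel columns grow to the right and rows downward; lengths in mm; the calibration is good to about 2 mm. A picture is of the moment at which its call begins: read the wrist's pose just before it.
- ctrl.finish_job(): hands the job in; it is judged then, once.
Trained networks look in a picture, given as the dict that the camera call returned (one of the last four; its "shot" number tells which), for a name from the list of things; names that differ only in an ending like _2 or _b are one class to them, and where a whole thing is asked for, a point or a joint stands for the part that bears it (a point fixed in the world has none). Each returns a list of dicts, best first, with "score" (0 to 1); they miss things now and then, are a little off and sometimes report something else, mostly with a low value. They report only what shows in the picture. A call takes as long as a camera call.
- models.boxes_of(picture, name): "rect" ([left, top, right, bottom] in pixels, round what is visible of it).
The state is a dict: "clock": time; "qpos": joint angles; "qd": joint speeds; "tau": joint torques, N m; "eef_pos": TCP position; "tool_rot": TCP orientation; "force": force on the tool from outside, world axes, zero at the start; "torque": the same for the moment, N m; "width": finger opening in mm; "gripper_force": force on a finger pad.
Only numpy, scipy, OpenCV 4.12 (cv2) and the standard library are available. Lean on these libraries where they do the work, as an engineer would, in place of code of your own. Each camera call takes 0.05 s, during which the arm holds its last target. There are 200 camera calls.

### The job

The sandwich is on the contact grill: with the gripper closed, push the lid down by its handle bar until it lies fully down on the sandwich, without slamming it, then switch the grill on by pressing the white-barred right end of the red rocker fully down, then press the bread key (the middle one of the three grey keys) right in, and last press the round green start key right in. Only push and press with the fingertips: do not lift the lid further open, do not press the meat or fish key or press start early, and leave everything else on the table where it is.

Things in the scene. Friction and masses are not known exactly. Their poses are not given: they have to be found in the camera images.
- grill: Contact grill, black and steel, fixed, 340 mm deep, 300 mm wide; a sandwich lies fixed on its lower plate. Origin on the table under its body; -x points out of its front (to the robot, within 0.3 rad), y left, z up. The steel control deck along its front slopes down to the front by 0.26 rad: centre of its surface (-0.145, 0, 0.060) m, outward normal (-0.257, 0, 0.966) in this frame.
- lid (a joint): Angle of the grill's steel lid (rad): 0 = fully down on the sandwich, grows as its front rises; starts at 0.40 to 0.65. Hinge axis along the grill's y through (0.135, 0, 0.125) m in its frame. Counterbalanced, it stays where it is left; 1 to 4 N at the handle push it down. Down, its front edge is at x = -85 mm, 110 to 170 mm up, about 65 mm behind the keys' centres.
- lid_handle (a point): Top middle of the lid's black handle bar (round, 20 mm thick, 226 mm long along the grill's y, at the front of the lid), to be pushed from above. It moves with the lid: 220 mm from the hinge axis; with the lid down it is at (-0.075, 0, 0.195) m in the grill's frame.
- rocker (a joint): Angle of the red mains rocker at the deck's left end, 44 mm long along the grill's y, 24 mm wide (rad): 0 = off (right end 7 mm proud), 0.32 = on (right end flush, 5 mm above the deck). Its stiff detent holds it wherever it is left, so press its right end fully down. Takes about 3 to 5 N at the end.
- rocker_on_end (a point): Point on the face of the rocker's right (-y) half, 15 mm from its pivot, by the white bar: press here, along the deck's inward normal; it goes about 5 mm down. Moves with the rocker.
- bread_key (a joint): Travel (m) of the bread programme key, the middle one of the three grey keys (28 mm square, 42 mm apart along the grill's y), with a yellow bread-slice picture: 0 = out, 0.004 = fully in; moves along the deck's inward normal, spring return, about 4.5 N fully in.
- bread_key_top (a point): Centre of the top face of the bread key, 7 mm above the deck when out.
- start_key (a joint): Travel (m) of the round green start key (34 mm across) at the right end of the deck: 0 = out, 0.004 = fully in; moves along the deck's inward normal, spring return, about 4.5 N fully in.
- start_key_top (a point): Centre of the top face of the start key, 7 mm above the deck when out.
- meat_key (a joint): Travel of the left grey key, with a dark red picture (m), 0 = out, 0.004 = in; like the bread key, but not to be pressed.
- fish_key (a joint): Travel of the right grey key, with a blue picture (m), 0 = out, 0.004 = in; like the bread key, but not to be pressed.
- slice1: Bystander: slice of bread, 100 x 110 x 16 mm, on the dark wooden board (250 x 160 x 18 mm) left of the grill; origin under its centre.
- slice2: Bystander: second slice of bread on the same board; origin under its centre.
- mill: Bystander: wooden pepper mill, 52 mm across, 140 mm tall, standing close to the left of the grill; origin under its centre.
- jar: Bystander: jar with a yellow cap, 64 mm across, 90 mm tall, close to the right front corner of the grill; origin under its centre.
- spatula: Bystander: black-handled spatula, 250 mm long, lying in front of the grill, along the grill's y axis, low on the table.
- tub: Bystander: clear food tub with a green lid, 130 mm square, 121 mm tall, right of the grill; origin under its centre.
- cork_bottle: Bystander: small glass bottle with a cork, 62 mm across, 122 mm tall, right of the grill; origin under its centre.

How it is judged:
By the outcome, as a careful person would: the job done as asked, in the order asked, and still so for the second after the job is handed in, with the robot touching nothing.
It also fails if it takes over 58 s, if anything falls off the work surface, if the arm or the gripper's body presses on something with over 40 N, if the wrist force passes 120 N, or if a joint passes its speed limit or range.

## Working session

There is one attempt and no reset: what is moved stays moved. The work goes in short steps, Python scripts to look and compute and a shell command to move; the robot and the scene stay as the last step left them, time stands still between calls to the robot, and variables do not carry over. Pictures are saved under pics/ and viewed, at most 10 in all, crops included, and the job is handed in when it is done.

```bash
mkdir -p pics; ls
cat > h.py <<'E'
import numpy as np,cv2
from cell import status,get_image,ctrl,models
def world(p,u,v,z=None):
    z=p["z_map"][int(round(v)),int(round(u))] if z is None else z
    xd=np.array([(u-p["cx"])/p["fx"],(v-p["cy"])/p["fy"]]);x=xd.copy()
    for _ in range(20): x=xd/(1+p["k1"]*(x@x))
    c=np.array([x[0]*z,-x[1]*z,-z])
    return np.array(p["rotation"])@c+np.array(p["position"])
E
python3 - <<'E'
from h import *
s=status.read_state();print(s["clock"],s["eef_pos"],s["tool_rot"],s["force"],s["width"])
for n in("top","scene"):
    p=get_image(n);cv2.imwrite(f"pics/{n}0.png",cv2.cvtColor(p["color"],cv2.COLOR_RGB2BGR))
    print(n,p["position"],p["rotation"],p["fx"],p["k1"])
    for k in("grill","lid_handle","rocker","bread_key","start_key","meat_key","fish_key","mill","jar"):
        for b in models.boxes_of(p,k)[:2]:
            r=b["rect"];u,v=(r[0]+r[2])/2,(r[1]+r[3])/2
            print(k,round(b["score"],2),np.round(r),np.round(world(p,u,v)))
E
```

```text
pics
0.0 [ 278.80684372 -586.37497294  190.79556173] [-3.13968624e+00  1.42872777e-05  4.43768056e-01] [-0.41971876 -0.40694361 -0.11188178] 85.42290109162212
top [ 370.17555638   -6.73827504 1323.09935707] [ 0.20900107 -0.00251986 -1.58902064] 394.9053078109716 -0.12656914955971896
grill 0.8 [196. 134. 297. 244.] [2112. 1735. 3065.]
grill 0.73 [400. 238. 430. 260.] [2427. 2050. 3379.]
lid_handle 0.64 [196. 134. 298. 202.] [2164. 1787. 3117.]
lid_handle 0.49 [259. 228. 266. 242.] [2368. 1991. 3321.]
rocker 0.64 [300. 212. 322. 230.] [2374. 1997. 3327.]
bread_key 0.67 [195. 135. 297. 199.] [2169. 1792. 3122.]
bread_key 0.47 [246. 230. 255. 238.] [2362. 1985. 3315.]
meat_key 0.66 [236. 233. 244. 233.] [2346. 1969. 3299.]
fish_key 0.58 [260. 228. 266. 240.] [2366. 1989. 3319.]
mill 0.63 [170. 190. 194. 210.] [2242. 1866. 3195.]
jar 0.67 [301. 210. 325. 232.] [2371. 1994. 3324.]
scene [ 786.17534456  690.30840196 1341.87438373] [ 5.23116188e-01 -1.04065647e-03  2.89366747e+00] 371.94060077416856 -0.06002718592723292
grill 0.66 [208. 138. 306. 243.] [-2861. -2957. -2305.]
grill 0.15 [220.  79. 254. 119.] [-3968. -4064. -3413.]
lid_handle 0.8 [203. 138. 280. 226.] [-3020. -3116. -2464.]
bread_key 0.44 [284. 183. 290. 192.] [-3414. -3510. -2858.]
start_key 0.47 [276. 163. 281. 169.] [-3564. -3660. -3009.]
start_key 0.36 [261. 141. 270. 158.] [-3633. -3729. -3078.]
meat_key 0.47 [286. 195. 293. 198.] [-3347. -3442. -2791.]
fish_key 0.57 [280. 176. 286. 181.] [-3467. -3563. -2911.]
mill 0.73 [268. 230. 284. 256.] [-2979. -3075. -2424.]
jar 0.57 [261. 139. 271. 159.] [-3633. -3728. -3077.]
```

```bash
sed -i 's/np.array(p\["rotation"\])@c/Rotation.from_euler("xyz",p["rotation"]).as_matrix()@c/;1a from scipy.spatial.transform import Rotation' h.py
python3 - <<'E'
from h import *
for n in("top","scene"):
    p=get_image(n)
    im=cv2.cvtColor(p["color"],cv2.COLOR_RGB2BGR)[110:280,150:350]
    cv2.imwrite(f"pics/{n}1.png",cv2.resize(im,None,fx=3.5,fy=3.5,interpolation=cv2.INTER_CUBIC))
    for k in("grill","lid_handle","rocker","bread_key","start_key","meat_key","fish_key","mill","jar"):
        for b in models.boxes_of(p,k)[:2]:
            r=b["rect"];u,v=(r[0]+r[2])/2,(r[1]+r[3])/2
            print(k,round(b["score"],2),np.round(r),np.round(world(p,u,v)))
E
```

```text
grill 0.58 [195. 135. 298. 249.] [575.  10. 242.]
grill 0.54 [209. 226. 219. 238.] [480. 118.  65.]
lid_handle 0.69 [197. 135. 297. 200.] [648.   8. 227.]
lid_handle 0.61 [404. 239. 429. 261.] [ 407. -528.   77.]
start_key 0.69 [ 80. 200. 116. 229.] [544. 512.  37.]
start_key 0.44 [277. 232. 288. 241.] [ 463. -101.   62.]
fish_key 0.6 [259. 229. 268. 239.] [472. -39.  67.]
fish_key 0.47 [301. 210. 323. 231.] [ 508. -192.   89.]
mill 0.7 [173. 190. 195. 210.] [576. 205. 121.]
mill 0.66 [197. 136. 298. 198.] [650.   6. 226.]
jar 0.67 [299. 211. 323. 232.] [ 505. -189.   89.]
jar 0.44 [196. 132. 295. 247.] [580.  12. 247.]
grill 0.89 [204. 138. 306. 242.] [628.  83. 237.]
grill 0.56 [279. 176. 286. 179.] [483. -39.  68.]
rocker 0.55 [292. 206. 297. 217.] [477. 115.  62.]
start_key 0.63 [277. 164. 282. 171.] [480. -87.  69.]
meat_key 0.59 [278. 160. 283. 170.] [472. -99.  67.]
meat_key 0.33 [205. 136. 277. 225.] [663.  25. 220.]
mill 0.76 [265. 230. 284. 256.] [596. 236. 108.]
mill 0.57 [263. 141. 270. 157.] [ 512. -176.   89.]
jar 0.74 [262. 137. 272. 157.] [ 509. -184.   91.]
```

View pics/top1.png

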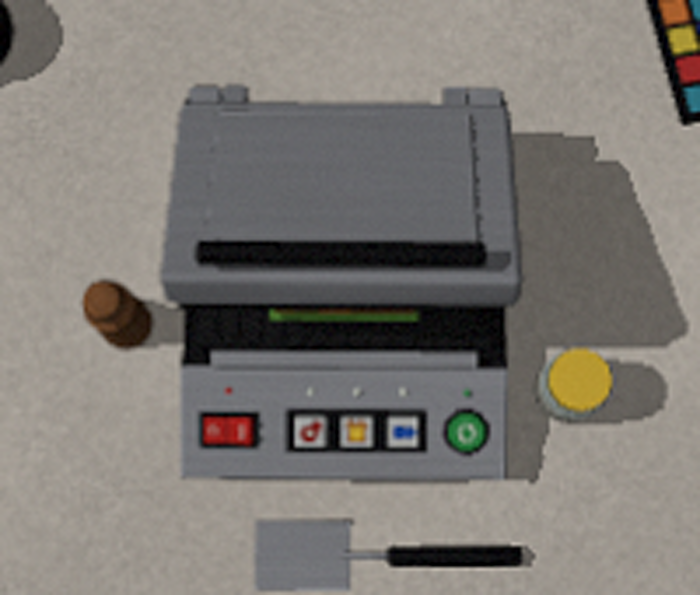

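View pics/scene1.png

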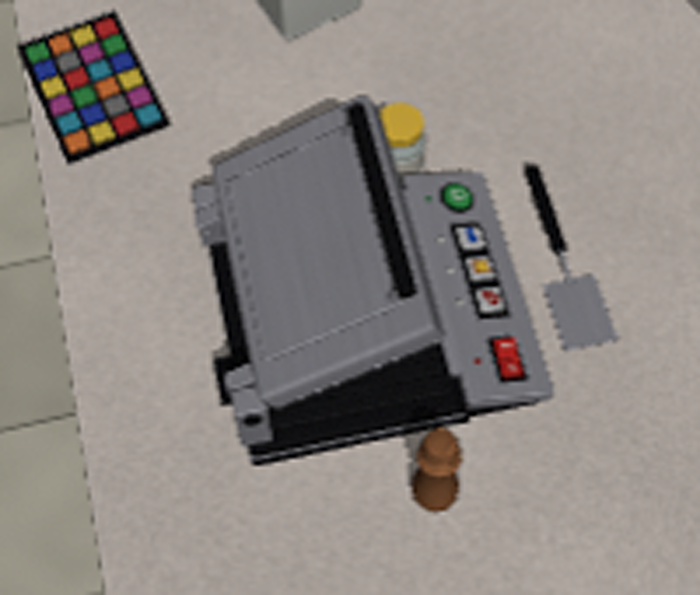

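Both pictures show the grill nearly square to the robot with the lid about half open. In the top crop the rocker is at about (229,431), its white bar at (243,430), the keys at (310/356/404,432), start at (467,432), and the handle from (197,253) to (486,253). Neither the mill nor the jar is in the way.

Run:
```python
from h import *
def full(u,v):return ((u+.5)/3.5-.5+150,(v+.5)/3.5-.5+110)
pts={"top":dict(rock=(229,431),bar=(243,430),meat=(310,433),bread=(356,432),fish=(404,432),start=(467,432),hL=(197,253),hR=(486,253),hM=(342,253),dL=(200,470),dR=(490,470)),
"scene":dict(rock=(508,358),meat=(490,300),bread=(481,268),fish=(470,238),start=(457,196),hL=(405,292),hR=(357,112),hM=(381,202))}
for n in pts:
    p=get_image(n)
    for k,q in pts[n].items():
        u,v=full(*q);z=np.median(p["z_map"][int(round(v))-1:int(round(v))+2,int(round(u))-1:int(round(u))+2])
        print(n,k,np.round(world(p,u,v,z),1))
w=get_image("wrist");print(np.round(w["hand_eye"],2),w["fx"])
```

```text
top rock [477.7 114.5  64.8]
top bar [478.2 101.5  67.8]
top meat [474.6  40.8  66.2]
top bread [474.9  -0.9  65.5]
top fish [474.1 -44.5  65.5]
top start [ 473.  -101.7   65.5]
top hL [597.8 119.2 276.2]
top hR [ 594.5 -105.3  273.2]
top hM [595.8   6.7 276.4]
top dL [443.8 142.9  47.4]
top dR [ 439.1 -123.1   48. ]
scene rock [479.2 118.6  64.6]
scene meat [477.1  44.4  64.2]
scene bread [475.2   2.7  65.3]
scene fish [476.2 -38.   66.5]
scene start [474.1 -98.2  64.6]
scene hL [602.7 122.3 273.4]
scene hR [596.1 -90.  277.3]
scene hM [599.2  19.1 273.2]
[[ 0.0000e+00  9.6000e-01  2.9000e-01  7.5020e+01]
 [ 1.0000e+00 -0.0000e+00 -0.0000e+00  1.4000e-01]
 [-0.0000e+00  2.9000e-01 -9.6000e-01 -1.8259e+02]
 [ 0.0000e+00  0.0000e+00  0.0000e+00  1.0000e+00]] 329.15912002522936
```

```bash
python3 -m handwheel '[{"delta_pos":[0,0,3.5],"yaw":0},{"delta_pos":[0,0,3.5],"yaw":0},{"delta_pos":[0,0,3.5],"yaw":0},{"delta_pos":[0,0,3.0],"yaw":0},{"delta_pos":[0,0,0],"yaw":0}]' -1
python3 -m handwheel '[{"delta_pos":[1.6,3,0],"yaw":0.113},{"delta_pos":[1.6,3,0],"yaw":0.113},{"delta_pos":[1.6,3,0],"yaw":0.113},{"delta_pos":[1.6,3,0],"yaw":0.113},{"delta_pos":[1.6,3,0],"yaw":0.113},{"delta_pos":[1.6,3,0],"yaw":0.113},{"delta_pos":[1.6,3,0],"yaw":0.113},{"delta_pos":[1.6,3,0],"yaw":0.113},{"delta_pos":[1.6,3,0],"yaw":0.113},{"delta_pos":[1.6,3,0],"yaw":0.11}]'
```

```text
clock: 2.57
eef_pos: [280.6, -590.4, 334.2]
tool_rot: [3.129, -0.0, 0.444]
force: [0.3, -0.6, -0.4]
width: 25.5
gripper_force: 0.0
clock: 3.4
eef_pos: [439.6, -285.5, 326.8]
tool_rot: [3.141, 0.0, 1.576]
force: [0.6, 0.0, -0.3]
width: -0.2
gripper_force: 0.0
```

```bash
python3 -m handwheel '[{"delta_pos":[1.6,3,0],"yaw":0},{"delta_pos":[1.6,3,0],"yaw":0},{"delta_pos":[1.6,3,0],"yaw":0},{"delta_pos":[1.6,3,0],"yaw":0},{"delta_pos":[1.6,3,0],"yaw":0},{"delta_pos":[1.6,3,0],"yaw":0},{"delta_pos":[1.6,3,0],"yaw":0},{"delta_pos":[1.6,3,0],"yaw":0},{"delta_pos":[1.5,3,0],"yaw":0},{"delta_pos":[1.4,2.4,0],"yaw":0}]'
python3 -m handwheel '[{"delta_pos":[0,0,-1],"yaw":0},{"delta_pos":[0,0,-1],"yaw":0},{"delta_pos":[0,0,-1],"yaw":0},{"delta_pos":[0,0,0],"yaw":0}]'
```

```text
clock: 4.23
eef_pos: [596.6, 10.0, 326.6]
tool_rot: [3.141, -0.001, 1.573]
force: [-0.2, -0.2, -0.2]
width: -0.2
gripper_force: 0.0
clock: 4.57
eef_pos: [594.0, 4.7, 293.9]
tool_rot: [-3.136, 0.002, 1.569]
force: [-1.2, -0.4, -0.9]
width: 0.1
gripper_force: 0.0
```

```bash
python3 -m handwheel '[{"delta_pos":[0,0,-0.6],"yaw":0},{"delta_pos":[0,0,-0.6],"yaw":0},{"delta_pos":[0,0,-0.5],"yaw":0},{"delta_pos":[-0.3,0,-0.4],"yaw":0},{"delta_pos":[-0.3,0,-0.4],"yaw":0},{"delta_pos":[-0.3,0,-0.4],"yaw":0}]'
python3 -m handwheel '[{"delta_pos":[-0.3,0,-0.4],"yaw":0},{"delta_pos":[-0.3,0,-0.4],"yaw":0},{"delta_pos":[-0.3,0,-0.4],"yaw":0},{"delta_pos":[-0.3,0,-0.4],"yaw":0},{"delta_pos":[-0.3,0,-0.4],"yaw":0},{"delta_pos":[-0.2,0,-0.4],"yaw":0}]'
python3 - <<'E'
from h import *
p=get_image("scene");s=status.read_state();print(s["eef_pos"],s["force"])
cv2.imwrite("pics/s2.png",cv2.resize(cv2.cvtColor(p["color"],cv2.COLOR_RGB2BGR)[80:280,150:350],None,fx=3,fy=3,interpolation=cv2.INTER_CUBIC))
E
```

```text
clock: 5.07
eef_pos: [586.7, 6.9, 267.4]
tool_rot: [3.142, -0.0, 1.571]
force: [0.3, -0.8, -0.2]
width: 0.4
gripper_force: 0.0
clock: 5.57
eef_pos: [569.7, 7.0, 243.4]
tool_rot: [-3.142, 0.0, 1.571]
force: [0.1, -0.9, -0.4]
width: -0.1
gripper_force: 0.0
[568.86303996   6.88061858 242.58570626] [-1.33132048  0.3049086  -0.0786063 ]
```

View pics/s2.png

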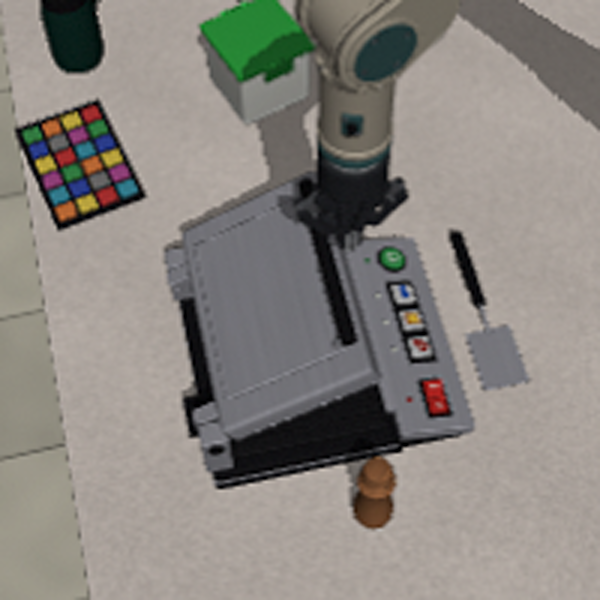

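The lid has not moved: the handle's left end is still at (348,340). The closed fingertips are in front of the bar, at about (345,240), so I passed it. I'll go straight up and measure the bar again.

```bash
python3 -m handwheel '[{"delta_pos":[-0.2,0,1],"yaw":0},{"delta_pos":[0,0,3],"yaw":0},{"delta_pos":[0,0,3],"yaw":0},{"delta_pos":[0,0,0],"yaw":0},{"delta_pos":[0,0,0],"yaw":0}]'
cat >> h.py <<'E'
def wristpic():
    s=status.read_state();p=get_image("wrist")
    T=np.eye(4);T[:3,:3]=Rotation.from_euler("xyz",s["tool_rot"]).as_matrix();T[:3,3]=s["eef_pos"]
    M=T@np.array(p["hand_eye"]);p["position"]=M[:3,3];p["rotation"]=Rotation.from_matrix(M[:3,:3]).as_euler("xyz")
    return p,s
E
python3 - <<'E'
from h import *
import pickle
p,s=wristpic();print(s["clock"],s["eef_pos"],s["tool_rot"],s["force"])
cv2.imwrite("pics/w3.png",cv2.cvtColor(p["color"],cv2.COLOR_RGB2BGR))
pickle.dump({k:p[k] for k in("color","z_map","fx","fy","cx","cy","k1","position","rotation")},open("w3.pkl","wb"))
E
```

```text
clock: 6.03
eef_pos: [569.7, 7.3, 316.5]
tool_rot: [3.136, -0.0, 1.571]
force: [-0.2, -0.3, 0.0]
width: -0.2
gripper_force: 0.0
6.0333 [569.67443023   7.29977084 316.49874328] [ 3.13609061e+00 -2.53357403e-04  1.57071334e+00] [-0.19962732 -0.25265727  0.04409907]
```

View pics/w3.png

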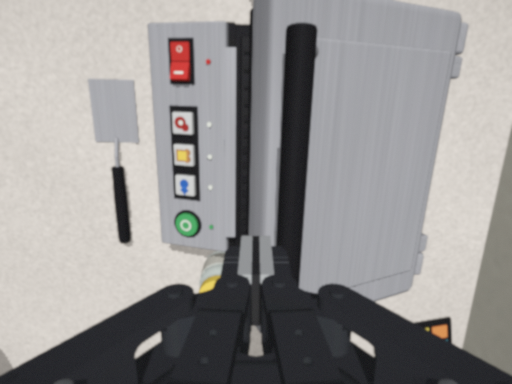

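The wrist picture shows the closed tips at (256,240) and the bar running from (301,27) to (290,280), behind them. The rocker is at (181,61), the keys at (183,122), (184,155) and (185,186), and start at (187,224). I'll measure all of these here.

Run:
```python
from h import *
import pickle
p=pickle.load(open("w3.pkl","rb"))
for k,(u,v) in dict(h1=(300,60),h2=(297,120),h3=(294,180),h4=(291,230),lid_front=(262,150),rock=(181,61),bar=(181,72),rockR=(181,80),meat=(183,122.5),bread=(184.5,155),fish=(185.5,186),start=(187,224)).items():
    z=np.median(p["z_map"][int(v)-1:int(v)+2,int(u)-1:int(u)+2]);print(k,np.round(world(p,u,v,z),1))
for u in range(276,330,3):print(u,np.round(world(p,u,180),1))
```

```text
h1 [598.2 100.2 278.1]
h2 [597.8  63.4 277.7]
h3 [597.3  22.5 277.8]
h4 [596.5 -15.3 277.7]
lid_front [575.7  37.5 243.1]
rock [479.9 116.4  64.6]
bar [479.9 103.5  68.7]
rockR [478.9  94.3  67. ]
meat [478.4  42.6  68.2]
bread [4.774e+02 2.000e-01 6.710e+01]
fish [476.2 -42.4  67.4]
start [475.1 -98.1  67.8]
276 [586.7  14.9 249.6]
279 [587.6  19.8 267.9]
282 [589.4  21.  272.5]
285 [591.2  22.1 276.5]
288 [593.4  21.8 275.3]
291 [595.3  22.2 276.6]
294 [597.3  22.5 278. ]
297 [599.5  22.3 277.2]
300 [601.7  22.  275.9]
303 [604.   21.7 274.8]
306 [606.9  20.5 270.3]
309 [613.8  13.2 243.1]
312 [616.3  12.9 242.2]
315 [618.9  12.8 241.6]
318 [621.7  12.3 239.7]
321 [624.5  11.8 238.1]
324 [627.2  11.5 236.9]
327 [630.   11.1 235.5]
```

```bash
python3 -m handwheel '[{"delta_pos":[1.7,0,0],"yaw":0},{"delta_pos":[1.7,0,0],"yaw":0},{"delta_pos":[0,0,-1],"yaw":0},{"delta_pos":[0,0,-1],"yaw":0},{"delta_pos":[0,0,-1],"yaw":0},{"delta_pos":[0,0,0],"yaw":0},{"delta_pos":[0,0,0],"yaw":0}]'
python3 -m handwheel '[{"delta_pos":[0,0,-0.4],"yaw":0},{"delta_pos":[0,0,-0.4],"yaw":0},{"delta_pos":[0,0,-0.4],"yaw":0},{"delta_pos":[-0.1,0,-0.4],"yaw":0},{"delta_pos":[0,0,0],"yaw":0}]'
```

```text
clock: 6.67
eef_pos: [600.7, 6.8, 282.5]
tool_rot: [-3.139, 0.0, 1.571]
force: [0.3, 0.3, -0.7]
width: -0.1
gripper_force: 0.0
clock: 7.08
eef_pos: [600.3, 6.8, 266.8]
tool_rot: [-3.14, 0.0, 1.571]
force: [-0.3, 0.1, -0.3]
width: -0.2
gripper_force: 0.0
```

Run:
```python
from h import *
p,s=wristpic();print(s["clock"],s["eef_pos"],s["force"])
for v in (40,80,120):
  r=[world(p,u,v) for u in range(230,330,2)]
  r=[q for q in r if q[2]<400]
  q=max(r,key=lambda q:q[2]);print(v,np.round(q,1))
cv2.imwrite("pics/w4.png",cv2.cvtColor(p["color"],cv2.COLOR_RGB2BGR))
```

```text
7.0833 [600.33638965   6.8181103  266.79112297] [-0.29279918  0.13416858 -0.2956774 ]
40 [600.1 104.3 278.3]
80 [597.2  86.4 277.6]
120 [601.2  67.1 278.5]
```

View pics/w4.png

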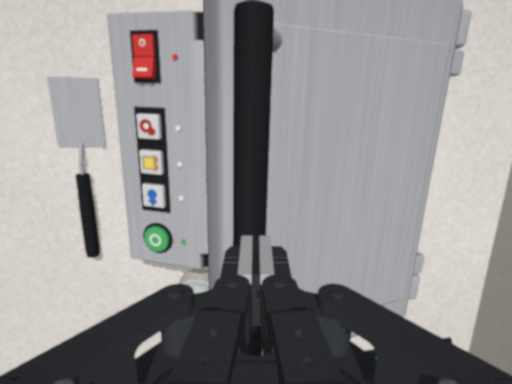

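The tips at (256,240) are directly over the bar, which is still at height 278 with no force on the tool. I'll check where the fingertips really are using the depth.

Run:
```python
from h import *
p,s=wristpic();print(s["eef_pos"],status.read_state()["clock"])
for v in range(225,262,3):
  print(v,[np.round(world(p,u,v)).astype(int).tolist() for u in (244,250,262,268)])
q=get_image("top");print(max(world(q,u,v)[2] for u in range(200,300) for v in range(170,195) if 0<q["z_map"][v,u]<1150 and u>262))
```

```text
[600.68993169   6.92741781 267.26115221] 7.1833
225 [[595, 9, 278], [598, 9, 278], [605, 8, 274], [610, -5, 246]]
228 [[595, 7, 278], [598, 7, 277], [605, 6, 275], [610, -7, 245]]
231 [[595, 5, 277], [598, 5, 278], [605, 4, 274], [610, -9, 245]]
234 [[595, 3, 277], [598, 3, 278], [605, 1, 273], [610, -11, 245]]
237 [[596, 18, 314], [599, 18, 313], [604, 18, 313], [607, 18, 313]]
240 [[596, 19, 317], [599, 18, 316], [604, 18, 316], [607, 18, 316]]
243 [[596, 19, 321], [599, 18, 319], [604, 18, 320], [607, 18, 318]]
246 [[597, 18, 323], [599, 18, 322], [604, 18, 321], [607, 18, 323]]
249 [[597, 18, 325], [599, 18, 325], [604, 18, 324], [607, 17, 323]]
252 [[597, 18, 327], [599, 17, 326], [604, 18, 328], [607, 18, 327]]
255 [[597, 18, 330], [599, 18, 330], [604, 18, 329], [606, 18, 331]]
258 [[597, 18, 333], [599, 18, 332], [604, 18, 332], [606, 18, 332]]
261 [[597, 18, 335], [599, 17, 334], [604, 19, 336], [606, 18, 335]]
768.2237781417642
```

The depth and the row both put the fingertips at z ≈ 313, about 46 mm above the reported TCP. So the tips haven't touched the bar yet. I'll go down in small steps and watch the force.

```bash
python3 -m handwheel '[{"delta_pos":[0.2,0,-0.5],"yaw":0},{"delta_pos":[0,0,-0.5],"yaw":0},{"delta_pos":[0,0,-0.5],"yaw":0},{"delta_pos":[0,0,-0.5],"yaw":0},{"delta_pos":[0,0,-0.5],"yaw":0},{"delta_pos":[0,0,-0.3],"yaw":0},{"delta_pos":[0,0,0],"yaw":0}]'
python3 -m handwheel '[{"delta_pos":[0,0,-0.3],"yaw":0},{"delta_pos":[0,0,-0.3],"yaw":0},{"delta_pos":[0,0,-0.3],"yaw":0},{"delta_pos":[0,0,0],"yaw":0}]'
python3 -m handwheel '[{"delta_pos":[-0.2,0,-0.3],"yaw":0},{"delta_pos":[-0.2,0,-0.3],"yaw":0},{"delta_pos":[-0.2,0,-0.3],"yaw":0},{"delta_pos":[0,0,0],"yaw":0}]'
python3 - <<'E'
from h import *
p,s=wristpic();print(s["clock"],s["eef_pos"],s["force"])
for v in (40,80,120,160,200,220,228,234,240,246):
  r=[world(p,u,v) for u in range(220,330,2)]
  print(v,np.round(max(r,key=lambda q:q[2]),1))
E
```

```text
clock: 7.82
eef_pos: [602.5, 6.9, 238.7]
tool_rot: [-3.14, -0.0, 1.571]
force: [0.3, -0.1, -0.1]
width: 0.0
gripper_force: 0.0
clock: 8.15
eef_pos: [602.8, 6.9, 230.1]
tool_rot: [-3.141, -0.0, 1.571]
force: [0.3, -0.2, -0.1]
width: 0.1
gripper_force: 0.0
clock: 8.48
eef_pos: [596.1, 6.9, 220.9]
tool_rot: [-3.14, 0.0, 1.571]
force: [-0.1, 0.2, -0.7]
width: -0.1
gripper_force: 0.0
8.4833 [596.071505     6.88248147 220.94872688] [-0.11226197  0.17830245 -0.71671669]
40 [597.   81.4 403.5]
80 [589.5  85.5 261.8]
120 [586.8  69.6 262.4]
160 [585.6  52.5 262.1]
200 [584.4  34.4 263. ]
220 [583.1  24.2 261.9]
228 [597.   81.4 403.5]
234 [587.7  17.3 262.1]
240 [597.   81.4 403.5]
246 [597.   81.4 403.5]
```

```bash
python3 -m handwheel '[{"delta_pos":[-0.4,0,-0.4],"yaw":0},{"delta_pos":[-0.4,0,-0.4],"yaw":0},{"delta_pos":[-0.4,0,-0.4],"yaw":0},{"delta_pos":[-0.3,0,-0.4],"yaw":0},{"delta_pos":[-0.3,0,-0.4],"yaw":0},{"delta_pos":[-0.3,0,-0.4],"yaw":0},{"delta_pos":[-0.3,0,-0.4],"yaw":0},{"delta_pos":[-0.3,0,-0.4],"yaw":0},{"delta_pos":[-0.2,0,-0.4],"yaw":0},{"delta_pos":[-0.2,0,-0.4],"yaw":0}]'
python3 -m handwheel '[{"delta_pos":[-0.2,0,-0.3],"yaw":0},{"delta_pos":[-0.1,0,-0.3],"yaw":0},{"delta_pos":[-0.1,0,-0.3],"yaw":0},{"delta_pos":[-0.1,0,-0.2],"yaw":0},{"delta_pos":[0,0,0],"yaw":0}]'
python3 - <<'E'
from h import *
p,s=wristpic();print(s["clock"],s["eef_pos"],s["force"])
for v in (80,120,160,200,220):
  r=[world(p,u,v) for u in range(220,330,2)]
  print(v,np.round(max(r,key=lambda q:q[2]),1))
E
```

```text
clock: 9.37
eef_pos: [565.6, 7.0, 181.3]
tool_rot: [-3.141, -0.0, 1.571]
force: [-0.5, 1.2, 0.8]
width: 0.1
gripper_force: 0.3
clock: 9.78
eef_pos: [560.7, 6.9, 170.2]
tool_rot: [-3.141, 0.0, 1.571]
force: [-0.9, 0.1, 0.3]
width: 0.1
gripper_force: 0.0
9.7833 [560.71936054   6.88502144 170.20479676] [-0.9199899   0.13167222  0.28120512]
80 [561.5  81.4 352.8]
120 [559.8  69.6 211. ]
160 [559.8  52.4 210.7]
200 [561.5  81.4 352.8]
220 [561.5  81.4 352.8]
```

```bash
python3 -m handwheel '[{"delta_pos":[-0.1,0,-0.2],"yaw":0},{"delta_pos":[-0.1,0,-0.2],"yaw":0},{"delta_pos":[-0.1,0,-0.2],"yaw":0},{"delta_pos":[-0.1,0,-0.2],"yaw":0},{"delta_pos":[-0.1,0,-0.2],"yaw":0},{"delta_pos":[-0.1,0,-0.1],"yaw":0},{"delta_pos":[0,0,-0.1],"yaw":0},{"delta_pos":[0,0,-0.1],"yaw":0},{"delta_pos":[0,0,0],"yaw":0}]'
python3 -m handwheel '[{"delta_pos":[0,0,-0.1],"yaw":0},{"delta_pos":[0,0,-0.1],"yaw":0},{"delta_pos":[0,0,-0.1],"yaw":0},{"delta_pos":[0,0,0],"yaw":0}]'
```

```text
clock: 10.58
eef_pos: [554.9, 7.0, 157.5]
tool_rot: [-3.141, -0.0, 1.571]
force: [-0.0, 0.3, -0.0]
width: -0.1
gripper_force: 0.0
clock: 10.92
eef_pos: [554.9, 7.0, 154.9]
tool_rot: [-3.141, 0.0, 1.571]
force: [-2.9, 0.3, 3.4]
width: -0.0
gripper_force: 1.8
```

Force is now starting to build, so the lid is close to seated.

```bash
python3 -m handwheel '[{"delta_pos":[0,0,-0.1],"yaw":0},{"delta_pos":[0,0,-0.1],"yaw":0},{"delta_pos":[0,0,0],"yaw":0}]'
python3 -m handwheel '[{"delta_pos":[0,0,-0.1],"yaw":0},{"delta_pos":[0,0,-0.1],"yaw":0},{"delta_pos":[0,0,0],"yaw":0}]'
python3 - <<'E'
from h import *
p,s=wristpic();print(s["clock"],s["eef_pos"],s["force"])
for v in (80,120,160,200,220):
  r=[world(p,u,v) for u in range(220,330,2)]
  print(v,np.round(max([q for q in r if q[2]<300],key=lambda q:q[2]),1))
E
```

```text
clock: 11.17
eef_pos: [554.8, 7.0, 154.1]
tool_rot: [-3.141, 0.001, 1.571]
force: [-4.1, -0.1, 12.2]
width: 0.1
gripper_force: 6.5
clock: 11.42
eef_pos: [554.6, 6.9, 153.2]
tool_rot: [-3.142, 0.001, 1.571]
force: [-7.4, 0.3, 21.4]
width: -0.3
gripper_force: 11.0
11.4167 [554.58753231   6.92935102 153.20476489] [-7.44192173  0.26209938 21.37901132]
80 [557.   85.6 194.1]
120 [555.4  69.7 193.9]
160 [552.8  52.5 194.1]
200 [550.   33.8 193.4]
220 [551.8  24.5 194.6]
```

The lid is fully down: bar top z ≈ 194, with 21 N supported. I'll back off upward and measure the gripper's shape to check clearance from the lid over the deck.

```bash
python3 -m handwheel '[{"delta_pos":[0,0,0.5],"yaw":0},{"delta_pos":[0,0,2],"yaw":0},{"delta_pos":[0,0,4],"yaw":0},{"delta_pos":[-2,0,1.5],"yaw":0},{"delta_pos":[-2,0,0],"yaw":0},{"delta_pos":[-2,0,0],"yaw":0},{"delta_pos":[-2,0,0],"yaw":0},{"delta_pos":[0,0,0],"yaw":0}]'
python3 - <<'E'
from h import *
import pickle
p,s=wristpic();print(s["clock"],s["eef_pos"],s["force"])
c=np.array(s["eef_pos"])
P=np.array([world(p,u,v) for v in range(200,384,2) for u in range(60,450,2) if 20<p["z_map"][v,u]<160])-c
for a in range(30,150,8):
  m=(P[:,2]>=a)&(P[:,2]<a+8)
  if m.any():print("h",a,"x",np.round([P[m,0].min(),P[m,0].max()]),"y",np.round([P[m,1].min(),P[m,1].max()]))
H=[world(p,u,v) for u in range(200,400,2) for v in (60,100,140)];H=[h for h in H if 180<h[2]<210];print("bar",np.median(H,0),np.max(H,0))
cv2.imwrite("pics/w5.png",cv2.cvtColor(p["color"],cv2.COLOR_RGB2BGR))
pickle.dump({k:p[k] for k in("color","z_map","fx","fy","cx","cy","k1","position","rotation")},open("w5.pkl","wb"))
E
```

```text
clock: 12.13
eef_pos: [471.1, 6.6, 230.6]
tool_rot: [-3.138, 0.001, 1.571]
force: [-0.2, -0.6, 0.3]
width: -0.1
gripper_force: 0.0
12.1333 [471.1086361    6.64953051 230.62593964] [-0.24470404 -0.57141005  0.3223413 ]
h 38 x [-11.   6.] y [ 6. 11.]
h 46 x [-12.  14.] y [ 6. 12.]
h 54 x [-12.  14.] y [ 6. 12.]
h 62 x [-13.  15.] y [ 6. 12.]
h 70 x [-13.  14.] y [-11.  12.]
h 78 x [-27.  29.] y [-12.  14.]
h 86 x [-34.  38.] y [-11.  15.]
h 94 x [-41.  43.] y [-9. 13.]
h 102 x [-46.  50.] y [-9. 18.]
h 110 x [-50.  51.] y [-3. 19.]
h 118 x [-46.  47.] y [ 6. 19.]
h 126 x [-17.  19.] y [15. 19.]
bar [550.62598578  75.47687645 193.49688288] [561.96430009  99.86868926 195.88950756]
```

View pics/w5.png

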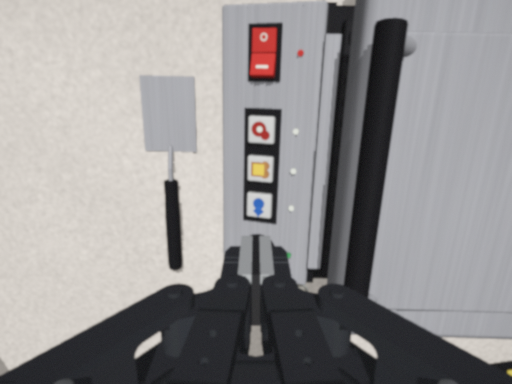

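The knuckles reach ±50 mm at 65 mm above the tips, so they clear the closed lid's front edge (x ≈ 537) by about 15 mm. In this picture the rocker is at (264,53), its white bar at (262,67), and the keys at (262,129), (260,169) and (259,206).

```bash
python3 - <<'E'
from h import *
import pickle
p=pickle.load(open("w5.pkl","rb"))
for k,(u,v) in dict(rock=(264,53),rtop=(264,27),bar=(262,67),rbot=(263,79),meat=(262,129),bread=(260.5,169),fish=(259,206),slotfront=(330,150)).items():
    print(k,np.round(world(p,u,v),1))
E
python3 -m handwheel '[{"delta_pos":[0.4,2.4,0],"yaw":0},{"delta_pos":[0,2.4,0],"yaw":0},{"delta_pos":[0,2.4,0],"yaw":0},{"delta_pos":[0,2.4,-1],"yaw":0},{"delta_pos":[0,0,-4],"yaw":0},{"delta_pos":[0,0,-4],"yaw":0},{"delta_pos":[0,0,-4],"yaw":0},{"delta_pos":[0,0,-4],"yaw":0},{"delta_pos":[0,0,-1],"yaw":0},{"delta_pos":[0,0,0],"yaw":0}]'
```

```text
rock [479.3 116.4  61.9]
rtop [479.1 140.1  59.1]
bar [477.3 103.1  67.9]
rbot [478.5  92.3  60.1]
meat [477.8  42.8  66.1]
bread [4.765e+02 3.000e-01 6.690e+01]
fish [475.1 -41.8  67.3]
slotfront [545.8  24.3  85. ]
clock: 13.02
eef_pos: [477.6, 102.7, 48.1]
tool_rot: [-3.136, 0.001, 1.571]
force: [-0.4, 0.8, 0.4]
width: -0.1
gripper_force: 0.0
```

```bash
python3 -m handwheel '[{"delta_pos":[-0.4,0,-0.5],"yaw":0},{"delta_pos":[0,0,-0.5],"yaw":0},{"delta_pos":[0,0,-0.2],"yaw":0},{"delta_pos":[0,0,-0.2],"yaw":0},{"delta_pos":[0,0,-0.2],"yaw":0},{"delta_pos":[0,0,0],"yaw":0}]'
python3 -m handwheel '[{"delta_pos":[0,0,-0.1],"yaw":0},{"delta_pos":[0,0,-0.1],"yaw":0},{"delta_pos":[0,0,-0.1],"yaw":0},{"delta_pos":[0,0,0],"yaw":0}]'
```

```text
clock: 13.52
eef_pos: [475.6, 103.0, 35.2]
tool_rot: [3.14, -0.0, 1.571]
force: [-0.3, -0.1, -0.4]
width: 0.1
gripper_force: 0.0
clock: 13.85
eef_pos: [475.2, 103.0, 31.6]
tool_rot: [3.141, -0.0, 1.571]
force: [-0.0, -0.2, -0.2]
width: 0.2
gripper_force: 0.3
```

```bash
python3 -m handwheel '[{"delta_pos":[0,0,-0.1],"yaw":0},{"delta_pos":[0,0,-0.1],"yaw":0},{"delta_pos":[0,0,0],"yaw":0}]'
```

```text
clock: 14.1
eef_pos: [475.7, 102.7, 29.8]
tool_rot: [3.141, 0.0, 1.57]
force: [0.9, -1.1, 1.0]
width: 0.0
gripper_force: 1.1
```

```bash
python3 -m handwheel '[{"delta_pos":[0,0,-0.1],"yaw":0},{"delta_pos":[0,0,-0.1],"yaw":0},{"delta_pos":[0,0,0],"yaw":0}]'
python3 -m handwheel '[{"delta_pos":[0,0,-0.1],"yaw":0},{"delta_pos":[0,0,-0.1],"yaw":0},{"delta_pos":[0,0,0],"yaw":0}]'
```

```text
clock: 14.35
eef_pos: [475.2, 103.0, 27.6]
tool_rot: [3.141, -0.0, 1.571]
force: [1.5, -0.1, 2.7]
width: 0.1
gripper_force: 1.0
clock: 14.6
eef_pos: [475.0, 103.1, 25.5]
tool_rot: [-3.141, -0.0, 1.571]
force: [0.8, -0.9, 2.4]
width: -0.1
gripper_force: 0.9
```

```bash
python3 -m handwheel '[{"delta_pos":[0,0,-0.1],"yaw":0},{"delta_pos":[0,0,0],"yaw":0}]'
```

```text
clock: 14.77
eef_pos: [475.3, 103.1, 24.7]
tool_rot: [3.141, -0.0, 1.571]
force: [0.3, -1.3, 2.9]
width: 0.2
gripper_force: 1.6
```

```bash
python3 -m handwheel '[{"delta_pos":[0,0,-0.1],"yaw":0},{"delta_pos":[0,0,0],"yaw":0}]'; python3 -m handwheel '[{"delta_pos":[0,0,-0.1],"yaw":0},{"delta_pos":[0,0,0],"yaw":0}]'
```

```text
clock: 14.93
eef_pos: [475.4, 103.1, 24.4]
tool_rot: [3.141, 0.0, 1.571]
force: [-0.9, -1.6, 11.4]
width: -0.3
gripper_force: 5.4
clock: 15.1
eef_pos: [475.5, 103.1, 24.1]
tool_rot: [3.14, 0.0, 1.571]
force: [-1.5, -1.6, 19.7]
width: 0.0
gripper_force: 9.5
```

It bottomed out with nearly 20 N. I'll lift off, go over the bread key and check the rocker from there.

```bash
python3 -m handwheel '[{"delta_pos":[0,0,0.5],"yaw":0},{"delta_pos":[0,0,2],"yaw":0},{"delta_pos":[0,0,2],"yaw":0},{"delta_pos":[0,-2.5,0],"yaw":0},{"delta_pos":[0,-2.6,0],"yaw":0},{"delta_pos":[-0.2,-2.6,0],"yaw":0},{"delta_pos":[-0.2,-2.6,0],"yaw":0},{"delta_pos":[0,0,0],"yaw":0},{"delta_pos":[0,0,0],"yaw":0}]'
python3 - <<'E'
from h import *
p,s=wristpic();print(s["clock"],s["eef_pos"],s["force"])
t=get_image("scene")
a=cv2.resize(cv2.cvtColor(t["color"],cv2.COLOR_RGB2BGR)[130:260,200:330],(384,384),interpolation=cv2.INTER_CUBIC)
b=cv2.cvtColor(p["color"],cv2.COLOR_RGB2BGR)[:,56:456]
cv2.imwrite("pics/c6.png",np.hstack([b,a]))
E
```

```text
clock: 15.85
eef_pos: [470.2, -1.5, 67.3]
tool_rot: [-3.14, 0.0, 1.567]
force: [-0.2, 1.0, -1.2]
width: -0.3
gripper_force: 0.0
15.85 [470.21297322  -1.50213189  67.3025381 ] [-0.22311403  1.01164834 -1.16952723]
```

View pics/c6.png

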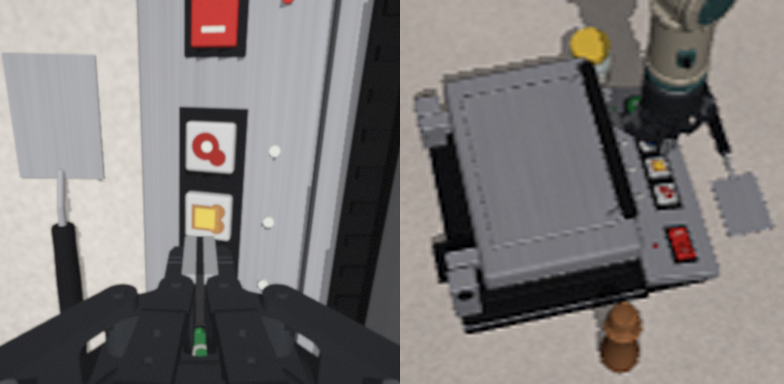

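The lid lies flat in the right half. In the left half the red lamp at (288,0) is bright, and the tips are lined up just above the bread key at (208,215). Pressing bread now.

```bash
python3 -m handwheel '[{"delta_pos":[0,0,-1.5],"yaw":0},{"delta_pos":[0,0,-1.2],"yaw":0},{"delta_pos":[0,0,-0.5],"yaw":0},{"delta_pos":[0,0,-0.3],"yaw":0},{"delta_pos":[0,0,-0.3],"yaw":0},{"delta_pos":[0,0,0],"yaw":0}]'
python3 -m handwheel '[{"delta_pos":[0,0,-0.1],"yaw":0},{"delta_pos":[0,0,-0.1],"yaw":0},{"delta_pos":[0,0,0],"yaw":0}]'
```

```text
clock: 16.45
eef_pos: [471.0, 0.6, 29.5]
tool_rot: [-3.141, -0.0, 1.572]
force: [-1.2, -0.5, -0.8]
width: 0.1
gripper_force: 0.0
clock: 16.7
eef_pos: [471.3, -0.0, 27.9]
tool_rot: [3.141, -0.0, 1.571]
force: [0.5, 0.3, -0.4]
width: -0.2
gripper_force: 0.0
```

```bash
python3 -m handwheel '[{"delta_pos":[0,0,-0.1],"yaw":0},{"delta_pos":[0,0,-0.1],"yaw":0},{"delta_pos":[0,0,0],"yaw":0}]'
```

```text
clock: 16.95
eef_pos: [471.5, -0.1, 25.8]
tool_rot: [3.141, -0.0, 1.571]
force: [1.2, 0.5, 1.5]
width: 0.5
gripper_force: 0.6
```

```bash
python3 -m handwheel '[{"delta_pos":[0,0,-0.1],"yaw":0},{"delta_pos":[0,0,-0.1],"yaw":0},{"delta_pos":[0,0,0],"yaw":0}]'
python3 -m handwheel '[{"delta_pos":[0,0,-0.1],"yaw":0},{"delta_pos":[0,0,0],"yaw":0}]'
```

```text
clock: 17.2
eef_pos: [471.9, -0.1, 23.9]
tool_rot: [3.14, -0.0, 1.571]
force: [1.8, 0.3, 3.3]
width: 0.3
gripper_force: 1.4
clock: 17.37
eef_pos: [472.0, -0.0, 22.9]
tool_rot: [3.14, -0.0, 1.571]
force: [2.1, -1.0, 4.3]
width: -0.4
gripper_force: 1.9
```

```bash
python3 -m handwheel '[{"delta_pos":[0,0,-0.1],"yaw":0},{"delta_pos":[0,0,0],"yaw":0}]'
```

```text
clock: 17.53
eef_pos: [472.1, 0.1, 22.2]
tool_rot: [3.14, -0.0, 1.571]
force: [1.0, -0.8, 9.9]
width: 0.2
gripper_force: 4.1
```

```bash
python3 -m handwheel '[{"delta_pos":[0,0,-0.1],"yaw":0},{"delta_pos":[0,0,0],"yaw":0}]'
python3 -m handwheel '[{"delta_pos":[0,0,1],"yaw":0},{"delta_pos":[0,0,2],"yaw":0},{"delta_pos":[0,0,2],"yaw":0},{"delta_pos":[0,-2.5,0],"yaw":0},{"delta_pos":[-0.2,-2.5,0],"yaw":0},{"delta_pos":[0,-2.5,0],"yaw":0},{"delta_pos":[0,-2.4,0],"yaw":0},{"delta_pos":[0,0,0],"yaw":0},{"delta_pos":[0,0,0],"yaw":0}]'
python3 - <<'E'
from h import *
p,s=wristpic();print(s["clock"],s["eef_pos"],s["force"])
cv2.imwrite("pics/c7.png",cv2.cvtColor(p["color"],cv2.COLOR_RGB2BGR))
E
```

```text
clock: 17.7
eef_pos: [472.2, -0.0, 21.7]
tool_rot: [3.139, 0.0, 1.571]
force: [-0.3, -0.8, 16.1]
width: 0.2
gripper_force: 7.8
clock: 18.45
eef_pos: [467.6, -100.2, 70.1]
tool_rot: [-3.139, -0.0, 1.568]
force: [-0.5, 0.6, 0.2]
width: 0.0
gripper_force: 0.0
18.45 [ 467.63285064 -100.22138367   70.08652246] [-0.46381355  0.57931364  0.15365878]
```

View pics/c7.png

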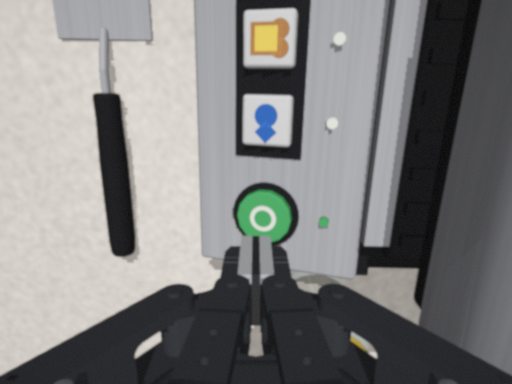

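The start key is centred at (265,215), and the tips at (256,240) are above it with the small forward offset I wanted. Pressing start now.

```bash
python3 -m handwheel '[{"delta_pos":[0.1,0,-1.5],"yaw":0},{"delta_pos":[0,0,-1.5],"yaw":0},{"delta_pos":[0,0,-0.6],"yaw":0},{"delta_pos":[0,0,-0.4],"yaw":0},{"delta_pos":[0,0,-0.2],"yaw":0},{"delta_pos":[0,0,-0.1],"yaw":0},{"delta_pos":[0,0,-0.1],"yaw":0},{"delta_pos":[0,0,0],"yaw":0}]'
python3 -m handwheel '[{"delta_pos":[0,0,-0.1],"yaw":0},{"delta_pos":[0,0,-0.1],"yaw":0},{"delta_pos":[0,0,0],"yaw":0}]'
```

```text
clock: 19.17
eef_pos: [470.4, -98.8, 27.0]
tool_rot: [3.141, -0.0, 1.571]
force: [-0.7, -0.3, 0.9]
width: 0.1
gripper_force: 0.1
clock: 19.42
eef_pos: [470.9, -98.9, 25.0]
tool_rot: [3.14, -0.0, 1.571]
force: [1.6, 0.1, 2.5]
width: -0.3
gripper_force: 1.1
```

```bash
python3 -m handwheel '[{"delta_pos":[0,0,-0.1],"yaw":0},{"delta_pos":[0,0,0],"yaw":0}]'
```

```text
clock: 19.58
eef_pos: [471.1, -99.0, 24.0]
tool_rot: [3.14, -0.0, 1.571]
force: [1.5, 0.7, 3.5]
width: 0.1
gripper_force: 1.6
```

```bash
python3 -m handwheel '[{"delta_pos":[0,0,-0.1],"yaw":0},{"delta_pos":[0,0,-0.1],"yaw":0},{"delta_pos":[0,0,0],"yaw":0}]'; python3 -m handwheel '[{"delta_pos":[0,0,-0.1],"yaw":0},{"delta_pos":[0,0,0],"yaw":0}]'
```

```text
clock: 19.83
eef_pos: [471.6, -99.0, 22.5]
tool_rot: [3.139, 0.0, 1.571]
force: [0.4, 0.4, 10.7]
width: 0.2
gripper_force: 5.4
clock: 20.0
eef_pos: [471.7, -98.9, 22.1]
tool_rot: [3.138, 0.001, 1.571]
force: [-0.5, 1.7, 18.9]
width: -0.1
gripper_force: 9.1
```

Start is fully in. I'll lift clear and do a last check of the lid and rocker before handing in.

```bash
python3 -m handwheel '[{"delta_pos":[0,0,1],"yaw":0},{"delta_pos":[0,0,3],"yaw":0},{"delta_pos":[0,0,4],"yaw":0},{"delta_pos":[0,0,4],"yaw":0},{"delta_pos":[0,0,4],"yaw":0},{"delta_pos":[0,0,4],"yaw":0},{"delta_pos":[0,0,2],"yaw":0},{"delta_pos":[0,0,0],"yaw":0},{"delta_pos":[0,0,0],"yaw":0}]'
python3 - <<'E'
from h import *
p,s=wristpic();print(s["clock"],s["eef_pos"],s["force"])
cv2.imwrite("pics/c8.png",cv2.cvtColor(p["color"],cv2.COLOR_RGB2BGR))
E
```

```text
clock: 20.75
eef_pos: [469.7, -99.6, 241.2]
tool_rot: [3.141, 0.001, 1.57]
force: [0.2, -0.3, 0.1]
width: -0.2
gripper_force: 0.0
20.75 [469.71270475 -99.63959131 241.24515802] [ 0.22616153 -0.29851357  0.12403375]
```

View pics/c8.png

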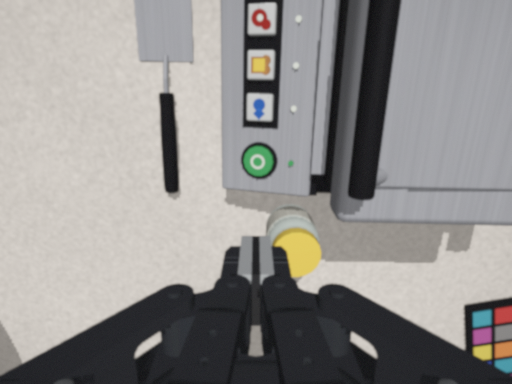

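The lid is still down (bar at about (375,100)), and the jar at (297,250) and the spatula at (170,140) have not moved.

```bash
python3 -c "
from cell import ctrl;print(ctrl.finish_job())"
```

```text
the job is handed in; nothing more can be done
None
```

The job is handed in: I pushed the lid down slowly onto the sandwich, then pressed the rocker, the bread key and the start key to their stops, in that order, by about 21 s on the clock; no verdict came back.

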